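Open the weight cage and hold its gate wide

ROBOT

A 7-joint arm with a two-finger parallel gripper is mounted at the origin on a cart in front of the work surface, level with it; the furniture and walls round the work are solid. World frame = base frame: x ahead of the robot, y to its left, z up, the work surface at z = 0. Lengths are in m, angles in rad, forces in N, time in s.
With the tool pointing down it reaches from about 0.4 to 0.85 m from the base axis. Payload 4.5 kg.
Tool frame: the origin (TCP) lies at the very end of the fingers, on their centre line; the grasp point (between the pads) lies 19 mm behind it (r.pinch_z is the distance from the TCP to the grasp point, in m); z points along the fingers, y is the line along which they close (so a half turn about z gives the same grasp; the last joint's range is limited). The gripper opens to 88 mm and grips with 3 to 60 N. Pads are 18 mm wide; open, the fingers measure 123 mm over their backs; the gripper's body (75 mm by 187 mm) begins 45 mm behind the grasp point.
Start: joints at [1.158, 0.689, -0.195, 1.565, 0.157, 0.902, -0.215], TCP at [0.27, -0.564, 0.203] pointing down, gripper open.
Joint ranges: [-3.01, 3.01], [-0.46, 2.08], [-1.47, 1.51], [0.13, 2.56], [-1, 4.14], [0.04, 2.09], [-2.66, 2.66]. Speed limits (rad/s): [2.57, 2.57, 3.14, 3.14, 3.14, 3.14, 3.14].

INTERFACE

Orientations are given as a unit quaternion [x, y, z, w].
In Python, from plant import r, cams gives the robot as it stands.
- The arm moves only by the shell command python3 -m pendant 'ROWS' [FORCE]. ROWS is JSON, a list of rows, each a list of 3 entries, a list of its own where there are three numbers: the closure, from -1 (fully open) to 1 (shut), then the shift along the tool's x, y, z in mm, then the turn, a rotation vector about the tool's x, y, z in degrees. A call has 1 to 8 rows; each row shifts and turns the commanded pose from where the row before left it, along the tool's axes as they then stand; what a row does not reach is not made up. A row lasts 1/8 s, in which the tool goes at most 62.5 mm and 10.7 degrees, less where a joint would pass 70% of its speed; a pose out of reach is approached as far as the arm can. A call with a gripper value outside its range is refused whole. The fingers move at their own pace and stop on an object; FORCE is the grip in N (left out, the last holds). Time passes only in rows, so rows that do not move let the fingers close. It gives the time, the measured TCP pose, the force, the opening and the grip force at its end, in the units of the state.
- r.get_state(): the state, without advancing time (a new reading comes with each control period).
- cams.snapshot(name): name is "side" or "top"; returns a dict with "img" (420x560x3 uint8, red, green, blue), "camera_matrix" (3x3 intrinsics, pixels), "camera_from_world" (4x4, takes a point from world to camera coordinates). Camera axes: x right, y up, looking along -z (the intrinsics and any distortion apply to the point x, -y, -z); pixel columns grow to the right and rows downward; lengths in m; the calibration is good to about 2 mm. A picture is of the moment at which its call begins. There is no depth.
- r.finish_job(): hands the job in; it is judged then, once.
The state is a dict: "clock": time; "q": joint angles; "qd": joint speeds; "joint_torque": joint torques, N m; "tool_pos": TCP position; "eef_rot": TCP orientation; "contact_force": force on the tool from outside, world axes, zero at the start; "moment": the same for the moment, N m; "opening": opening from 0.0 (shut) to 1.0 (fully open); "finger_force": force on a finger pad.
Only numpy, scipy, OpenCV 4.12 (cv2) and the standard library are available. Lean on these libraries where they do the work, as an engineer would, in place of code of your own. Each camera call takes 0.05 s, during which the arm holds its last target. There are 200 camera calls.

TASK

Open the small wire cage that guards the test weights so that a colleague can reach in: first squeeze the safety catch at the far end of the latch bar (its thumb tab fully against its finger rest), then squeeze the bolt catch beside the gate in the same way. Then take the gate by the upright black handle on its top rail, swing it toward you past the click of its half-way detent until it stands wide open, square to its shut position, and finish while still holding it there by the handle, because it swings back when let go. Leave the weights inside and the things round the cage where they are.

Things in the scene. Friction and masses are not known exactly. Their poses are not given: they have to be found in the camera images.
- weight_cage: Fixed wire cage (180 mm in x, 235 mm in y, 105 mm high, open top) with latch bar. Origin on the worktop, in the shut gate's plane; +x points from the gate into the cage, +y along the shut gate to the hinge (x 0, y +100 mm). Latch bar: top 90 mm up, 56 mm wide, y -76 to -240 mm; on it stand the bolt catch (next to the gate, y -85 to -129) and the safety catch (far end, y -207).
- safety_tab (a point): Point on the safety catch's upright thumb tab, in its middle plane: dark plate 8 mm thick in cage x, 24 mm wide in y, top 15 mm above this point; its slide starts 24 mm below it, the latch bar 37 mm below. Slides along cage +x, straight toward safety_rest. Its pin stands behind the bolt's tail: the bolt cannot be drawn before this catch is squeezed.
- safety_rest (a point): Point on the safety catch's fixed finger rest, in its middle plane: bright plate 8 mm thick in cage x, 26 mm wide in y, top 15 mm above this point (same height as safety_tab). Tab and rest are 40 mm apart centre to centre when engaged, 25 mm when fully squeezed (then 33 mm over their outer faces).
- safety (a joint): Travel of the safety catch in m: 0 engaged, 0.015 fully squeezed (hard stop). Resists with about 4 N and stays where it is left.
- bolt_tab (a point): Point on the bolt catch's upright thumb tab, in its middle plane: dark plate 8 mm thick in cage y, 24 mm wide in x, top 15 mm above this point. The round bolt runs under tab and rest, its top 23 mm below this point: grip above it, or it is rubbed back. Slides along cage -y, away from the gate, straight toward bolt_rest.
- bolt_rest (a point): Point on the bolt catch's fixed finger rest, in its middle plane: bright plate 8 mm thick in cage y, 26 mm wide in x, top 15 mm above this point (same height as bolt_tab). Tab and rest are 40 mm apart centre to centre at the start, 25 mm when fully squeezed (then 33 mm over their outer faces).
- bolt (a joint): Travel of the bolt in m: 0 shot, 0.015 fully drawn (hard stop); the gate is free from about 0.010. Resists with about 4 N and stays where it is left.
- handle (a point): Middle of the upright black round handle on the gate's top rail: a sleeve that turns freely on its spindle, 16 mm across, 50 mm high (its foot, 22 mm across, stands on the rail 25 mm below this point; its top is 25 mm above). It lies 115 mm from the hinge axis.
- hinge (a point): Point on the gate's upright hinge axis, at the height of the handle's middle. Fixed to the cage.
- gate (a joint): Gate opening in rad: 0 shut, 1.6 end stop; opens toward cage -x (clockwise about the hinge from above). Gate is 158 mm long. A weak spring pulls it shut (0.5 N at the handle when shut, 1.4 N wide open); a sprung detent resists with about 4 N at the handle from 0.5 to 0.75 rad and is passed beyond 1.0. Let go when wide open, it falls back to about 1 rad and rests on the detent.
- gate_handle: The same handle sleeve as a body; its origin is on its axis at its foot.
- big_weight_mid (a point): Middle of the larger slotted steel weight, 63 x 64 x 36 mm, standing loose on the cage floor.
- small_weight_mid (a point): Middle of the smaller slotted steel weight, 46 x 47 x 28 mm, standing loose on the cage floor.
- tape_mid (a point): Middle of a roll of masking tape, 82 mm across and 24 mm high, lying in front of the latch bar; to be left alone.
- timer_mid (a point): Middle of a black stopwatch, 70 x 58 x 18 mm, lying behind the latch bar; to be left alone.
- jar_mid (a point): Middle of a jar with a yellow cap, 54 mm across and 75 mm high, standing beside the cage on the hinge side; to be left alone.

How it is judged:
By the outcome, as a careful person would: the job done as asked, in the order asked, and still so for the second after the job is handed in, while the arm keeps its last pose, push and grip.
It also fails if it takes over 51 s, if anything falls off the work surface, if the arm or the gripper's body presses on something with over 40 N, if the wrist force passes 120 N, or if a joint passes its speed limit or range.

## Working session

There is one attempt and no reset: what is moved stays moved. The work goes in short steps, Python scripts to look and compute and a shell command to move; the robot and the scene stay as the last step left them, time stands still between calls to the robot, and variables do not carry over. Pictures are saved under pics/ and viewed, at most 10 in all, crops included, and the job is handed in when it is done.

```bash
mkdir -p pics
python3 - <<'E'
from plant import r,cams
import cv2
for n in("top","side"):
    s=cams.snapshot(n); cv2.imwrite(f"pics/{n}0.png",cv2.cvtColor(s["img"],cv2.COLOR_RGB2BGR))
    print(s["camera_matrix"],s["camera_from_world"],[k for k in s])
st=r.get_state();print(st["tool_pos"],st["eef_rot"],st["opening"],st["clock"],r.pinch_z)
E
```

```text
[[546.32500143   0.         280.42451824]
 [  0.         546.32500143 215.90570347]
 [  0.           0.           1.        ]] [[ 0.01509091 -0.99953829  0.02637193  0.01290538]
 [ 0.99504851  0.01760399  0.09781904 -0.59999957]
 [-0.09823812  0.02476517  0.99485474 -1.26201699]
 [ 0.          0.          0.          1.        ]] ['img', 'camera_matrix', 'camera_from_world']
[[491.07027809   0.         275.23442685]
 [  0.         491.07027809 204.45111515]
 [  0.           0.           1.        ]] [[ 0.99956121 -0.02701234 -0.01215431 -0.60373439]
 [ 0.02616875  0.61306013  0.78960273 -0.13403908]
 [-0.0138777  -0.78957432  0.61349801 -0.97420291]
 [ 0.          0.          0.          1.        ]] ['img', 'camera_matrix', 'camera_from_world']
[ 0.26974827 -0.56309966  0.20221004] [ 9.75137939e-01  2.21597244e-01 -2.27218938e-04 -7.80529963e-04] 1.002630989950527 0.1 0.0187
```

View pics/top0.png

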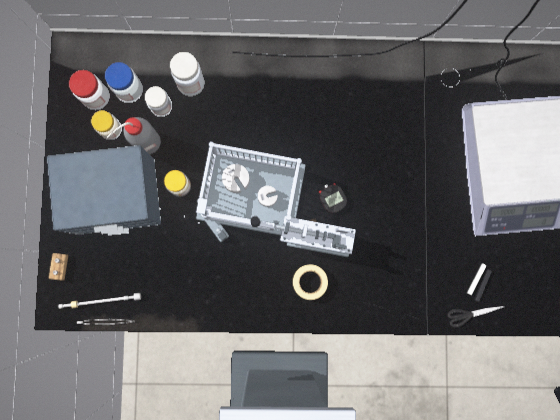

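View pics/side0.png

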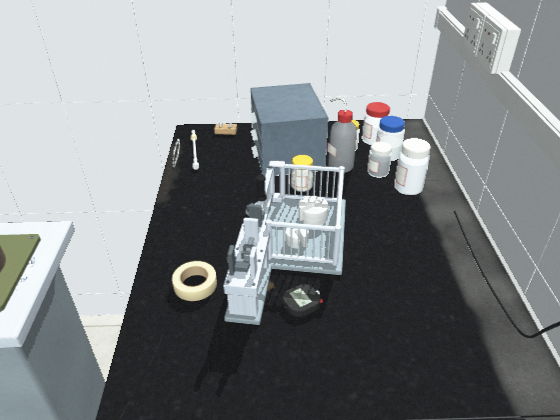

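Top view: cage at cols 197–305, rows 143–230; handle about (255,221); latch bar (283,220)–(355,255). The side view shows the bar at (250,280) and the handle at (255,212). I'll enlarge both.

Run:
```python
import cv2
t=cv2.imread("pics/top0.png")[190:270,190:370]; s=cv2.imread("pics/side0.png")[185:330,200:360]
cv2.imwrite("pics/tc.png",cv2.resize(t,None,fx=4.4,fy=4.4,interpolation=cv2.INTER_CUBIC))
cv2.imwrite("pics/sc.png",cv2.resize(s,None,fx=4,fy=4,interpolation=cv2.INTER_CUBIC))
```

```text
(no output)
```

View pics/tc.png

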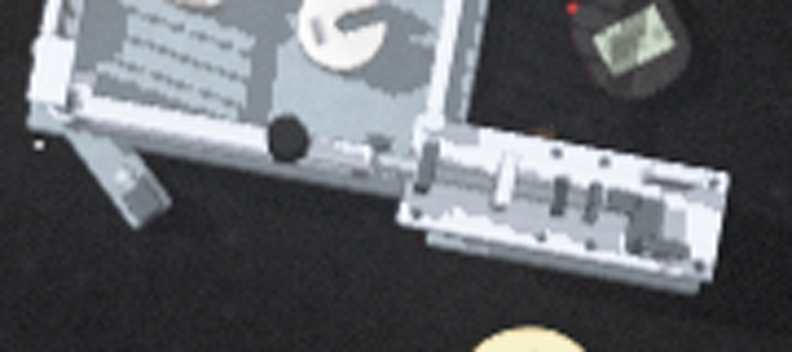

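View pics/sc.png

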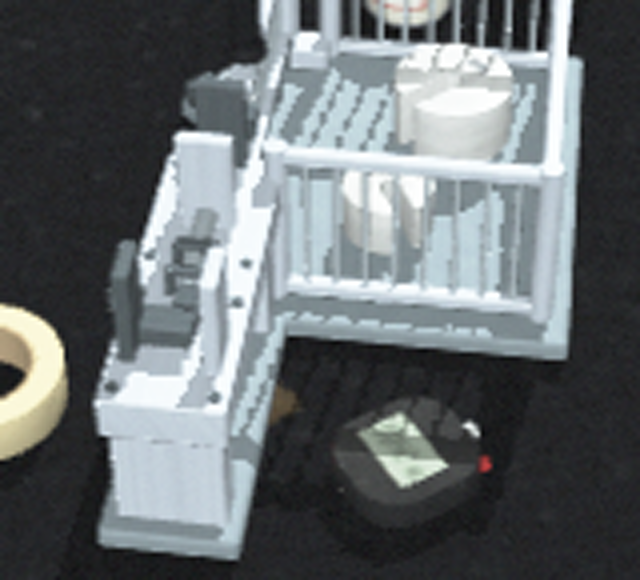

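Top crop: bolt tab (428,168), bolt rest (507,180), safety rest (672,180), safety tab (660,250), handle top (287,138), bar corners (428,122), (728,175), (712,278), (400,220). Side crop: safety tab top (125,243), safety rest top (212,252), bolt rest top (205,138), handle (220,85).

```bash
cat > h.py <<'E'
import numpy as np
from plant import r,cams
from scipy.spatial.transform import Rotation as R
C={n:cams.snapshot(n) for n in("top","side")}
def ray(n,u,v):
    T=C[n]["camera_from_world"];K=C[n]["camera_matrix"]
    d=np.linalg.solve(K,[u,v,1]);d=T[:3,:3].T@(d*[1,-1,-1]);return -T[:3,:3].T@T[:3,3],d
def onz(n,u,v,z):
    o,d=ray(n,u,v);return o+d*(z-o[2])/d[2]
def tc(u,v,z):return onz("top",190+(u-1.7)/4.4,190+(v-1.7)/4.4,z)
def sc(u,v,z):return onz("side",200+(u-1.5)/4,185+(v-1.5)/4,z)
def proj(n,p):
    T=C[n]["camera_from_world"];K=C[n]["camera_matrix"];c=T[:3,:3]@p+T[:3,3];q=K@(c*[1,-1,-1]);return q[:2]/q[2]
E
python3 - <<'E'
from h import *
np.set_printoptions(precision=4,suppress=True)
for p in[(428,122),(728,175),(712,278),(400,220)]:print("bar",tc(*p,.09))
for p in[(105,405),(228,405),(228,440),(105,432)]:print("side bar",sc(*p,.09))
print("handle top",tc(287,135,.155),"btab",tc(428,162,.142),"brest",tc(507,170,.142),"srest",tc(672,180,.142),"stab",tc(655,250,.142))
print("side: stab",sc(125,243,.142),"srest",sc(212,252,.142),"brest",sc(205,138,.142),"handletop",sc(220,80,.155))
E
```

```text
bar [0.5907 0.0096 0.09  ]
bar [ 0.5662 -0.1445  0.09  ]
bar [ 0.5133 -0.1364  0.09  ]
bar [0.5403 0.0232 0.09  ]
side bar [ 0.5193 -0.14    0.09  ]
side bar [ 0.5704 -0.142   0.09  ]
side bar [ 0.5704 -0.1611  0.09  ]
side bar [ 0.5201 -0.1549  0.09  ]
handle top [0.5769 0.0802 0.155 ] btab [0.5661 0.0113 0.142 ] brest [ 0.5628 -0.0275  0.142 ] srest [ 0.5593 -0.1085  0.142 ] stab [ 0.5248 -0.1003  0.142 ]
side: stab [ 0.5292 -0.0979  0.142 ] srest [ 0.5655 -0.1049  0.142 ] brest [ 0.5617 -0.0307  0.142 ] handletop [ 0.5687 -0.0058  0.155 ]
```

```bash
cat > go.py <<'E'
# python3 go.py x y z yaw_of_tool_y_deg : shift in current tool axes (mm), turn about tool z (deg)
import sys;from h import *
x,y,z,a=map(float,sys.argv[1:]);s=r.get_state();M=R.from_quat(s["eef_rot"])
print("shift",np.round(M.inv().apply(np.array([x,y,z])-s["tool_pos"])*1000,1))
ty=M.apply([0,1,0]);print("turn z",round(-((a-np.degrees(np.arctan2(ty[1],ty[0]))+180)%360-180),1),"tilt",np.round(M.apply([0,0,1]),3),"q",np.round(s["q"],2),"t",s["clock"],"op",s["opening"],"F",np.round(s["contact_force"],1))
E
python3 go.py .553 -.106 .2 -9.3
python3 - <<'E'
from h import *
O=np.array([.58,.097,0]);a=np.radians(-9.3);ex=np.array([np.cos(a),np.sin(a),0]);ey=np.array([-ex[1],ex[0],0])
for n,x,y,z in[("handletop",0,-.015,.155),("stabtop",-.02,-.207,.142),("srest",.02,-.207,.142),("btab",0,-.087,.142),("hinge",0,.1,.105)]:
    p=O+x*ex+y*ey+[0,0,z];u=proj("top",p);v=proj("side",p);print(n,p.round(3),(u-190)*4.4,(v-[200,185])*4)
E
```

```text
shift [ 453.  -290.3    2.8]
turn z -55.1 tilt [-0.  0. -1.] q [ 1.16  0.69 -0.19  1.57  0.16  0.9  -0.22] t 0.3 op 0.996993090421234 F [ 0.3 -0.5 -0.5]
handletop [0.578 0.082 0.155] [281.14177269 131.9221051 ] [237.97490699 -33.31373298]
stabtop [ 0.527 -0.104  0.142] [660.94059634 244.37358052] [116.97469737 251.72314248]
srest [ 0.566 -0.111  0.142] [674.42633441 164.08248665] [212.32002506 259.82972076]
btab [0.566 0.011 0.142] [426.5902162 160.5358882] [213.84713008  78.39972184]
hinge [0.596 0.196 0.105] [ 58.66158304 100.24257848] [274.56995463 -76.83199953]
```

```bash
python3 -m pendant '[[-1,[38,-24,0],[0,0,0]],[-1,[38,-24,0],[0,0,0]],[-1,[38,-24,0],[0,0,0]],[-1,[38,-24,0],[0,0,0]],[-1,[38,-24,0],[0,0,0]],[-1,[38,-24,0],[0,0,0]],[-1,[38,-24,0],[0,0,0]],[-1,[38,-24,0],[0,0,0]]]' 20
python3 -m pendant '[[-1,[38,-24,0],[0,0,0]],[-1,[38,-24,0],[0,0,0]],[-1,[38,-24,0],[0,0,0]],[-1,[35,-26,0],[0,0,0]],[-1,[0,0,0],[0,0,-10]],[-1,[0,0,0],[0,0,-10]],[-1,[0,0,0],[0,0,-10]],[-1,[0,0,0],[0,0,-10]]]'
python3 -m pendant '[[-1,[0,0,0],[0,0,-10]],[-1,[0,0,0],[0,0,-5]],[-1,[0,0,0],[0,0,0]]]'
python3 go.py .553 -.106 .115 -9.3
```

```text
clock: 1.4
tool_pos: [0.4621, -0.258, 0.2031]
eef_rot: [0.975, 0.222, 0.0, 0.0]
contact_force: [0.8, 0.7, 0.3]
opening: 0.999
finger_force: 0.0
clock: 2.4
tool_pos: [0.5534, -0.1064, 0.203]
eef_rot: [0.839, 0.544, 0.0, 0.0]
contact_force: [-0.1, -0.0, -0.5]
opening: 1.002
finger_force: 0.0
clock: 2.78
tool_pos: [0.5533, -0.1065, 0.2029]
eef_rot: [0.763, 0.646, 0.0, -0.0]
contact_force: [0.1, -0.2, 0.1]
opening: 1.001
finger_force: 0.0
shift [ 0.4 -0.4 87.9]
turn z -0.2 tilt [ 0. -0. -1.] q [ 0.36  0.63 -0.42  1.75  0.33  0.84 -0.38] t 2.875 op 1.0004680875006324 F [ 0.7  0.6 -1.5]
```

```bash
python3 -m pendant '[[-1,[0,0,25],[0,0,0]],[-1,[0,0,25],[0,0,0]],[-1,[0,0,25],[0,0,0]],[-1,[0,0,13],[0,0,0]],[-1,[0,0,0],[0,0,0]]]'
python3 - <<'E'
from h import *
import cv2
s=C["side"]["img"][130:310,180:380];t=C["top"]["img"][150:280,200:400]
o=np.vstack([cv2.resize(s,None,fx=2.2,fy=2.2),cv2.resize(t,None,fx=1.5,fy=1.5,)[:, :] if 0 else cv2.resize(t,(440,200))])
cv2.imwrite("pics/a.png",o[:,:,::-1])
E
```

```text
clock: 3.5
tool_pos: [0.5529, -0.1063, 0.1144]
eef_rot: [0.763, 0.647, -0.001, -0.0]
contact_force: [-0.2, -0.6, 0.1]
opening: 0.999
finger_force: 0.0
```

View pics/a.png

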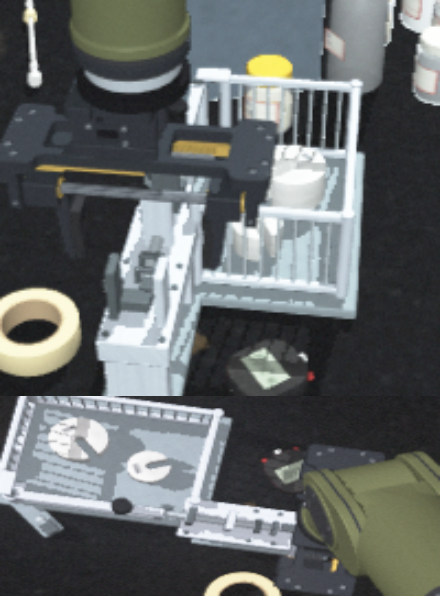

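The side view shows open fingers, left tip about panel (75,250), above/behind the safety tab (112,290). In the top view the body covers the safety catch at panel (335,515). I'll check this numerically by projecting the fingertips.

Run:
```python
from h import *
s=r.get_state();M=R.from_quat(s["eef_rot"]);p=s["tool_pos"]
for nm,o in[("tcp",[0,0,0]),("f+",[0,.05,0]),("f-",[0,-.05,0]),("body+",[0,.093,-.064]),("body-",[0,-.093,-.064])]:
    w=p+M.apply(o);print(nm,w.round(3),(proj("side",w)-[180,130])*2.2,(proj("top",w)-[200,150])*[2.2,1.54])
w=np.array([.527,-.104,.142]);print("stab",(proj("side",w)-[180,130])*2.2)
```

```text
tcp [ 0.554 -0.106  0.116] [146.26094626 285.67634456] [307.43752491 128.87453568]
f+ [ 0.603 -0.115  0.116] [210.98763676 291.33781204] [315.77268839  94.69189709]
f- [ 0.505 -0.098  0.116] [ 82.44106724 280.0941934 ] [299.03353006 163.33945281]
body+ [ 0.646 -0.122  0.18 ] [269.06097724 232.65981353] [332.71720346  59.03248192]
body- [ 0.462 -0.091  0.18 ] [ 18.13317938 212.44450125] [299.98779153 193.80716692]
stab [108.59075153 259.39809276]
```

Run:
```python
from h import *
import cv2
s=r.get_state();M=R.from_quat(s["eef_rot"]);p=s["tool_pos"]
out=[]
for n,(x0,y0,w,h),k in[("side",(175,190,130,130),4),("top",(280,160,100,130),4)]:
    im=cv2.resize(C[n]["img"][y0:y0+h,x0:x0+w],None,fx=k,fy=k,interpolation=cv2.INTER_CUBIC)
    for o,c in[([0,0,0],(255,0,0)),([0,.05,0],(0,255,0)),([0,-.05,0],(0,255,0)),([.009,-.05,0],(255,255,0)),([-.009,-.05,0],(255,255,0))]:
        q=(proj(n,p+M.apply(o))-[x0,y0])*k;cv2.circle(im,tuple(int(v) for v in q),3,c,-1)
    out.append(im[:520])
o=np.hstack(out)[:, :];o=cv2.resize(o,None,fx=.86,fy=.86);cv2.imwrite("pics/b.png",o[:,:,::-1]);print(o.shape)
```

```text
(447, 791, 3)
```

View pics/b.png

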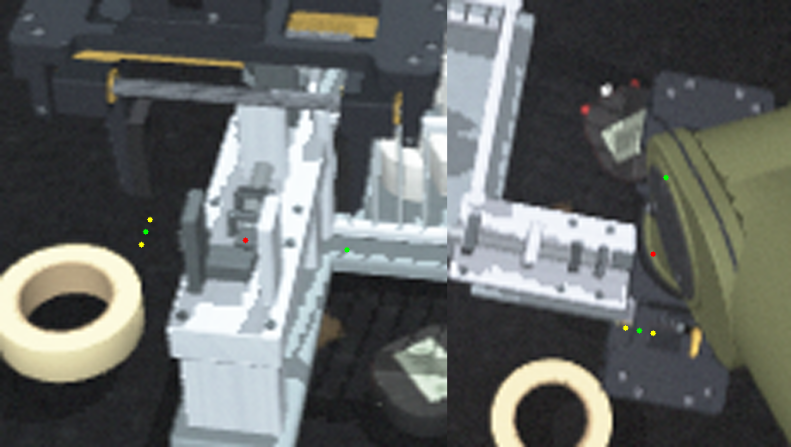

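Side panel: the finger tip is seen at about (133,190), but the projection from the state falls at (147,231). Top panel: body corners about (607,398) and (725,410). I'll triangulate the body's corners to find out which is right.

Run:
```python
from h import *
def tri(a,b):
    o1,d1=ray("top",*a);o2,d2=ray("side",*b)
    A=np.c_[d1,-d2];k=np.linalg.lstsq(A,o2-o1,rcond=None)[0];p,q=o1+k[0]*d1,o2+k[1]*d2;return (p+q)/2,np.linalg.norm(p-q)
s=r.get_state();M=R.from_quat(s["eef_rot"])
for a,b in[((360.8,279.2),(181.4,193.6)),((326.5,275.7),(195.9,177.7))]:
    p,e=tri(a,b);print(p.round(3),round(e,4),"tool frame",M.inv().apply(p-s["tool_pos"]).round(3))
# fingertip seen in side only: if in the x/y of the state, which z ; if z of state, which y
u=(175+133/3.44,190+190/3.44);print(u)
for z in(.1,.115,.13,.14,.15,.16):print(z,onz("side",*u,z).round(3))
print(s["tool_pos"],s["joint_torque"])
```

```text
[ 0.462 -0.125  0.271] 0.0097 tool frame [-0.033 -0.087 -0.156]
[ 0.471 -0.061  0.254] 0.017 tool frame [ 0.031 -0.088 -0.139]
(213.6627906976744, 245.2325581395349)
0.1 [ 0.493 -0.05   0.1  ]
0.115 [ 0.496 -0.067  0.115]
0.13 [ 0.499 -0.083  0.13 ]
0.14 [ 0.5   -0.094  0.14 ]
0.15 [ 0.502 -0.105  0.15 ]
0.16 [ 0.504 -0.116  0.16 ]
[ 0.55360723 -0.10647654  0.11542498] [-1.70088513e-02 -5.01554632e+01 -3.38300183e+00 -1.08621034e+01
 -3.82822542e-02 -2.30938406e-02 -9.04049853e-05]
```

```bash
python3 -m pendant '[[1,[0,0,0],[0,0,0]],[1,[0,0,0],[0,0,0]],[1,[0,0,0],[0,0,0]],[1,[0,0,0],[0,0,0]]]' 20; python3 -m pendant '[[1,[0,0,0],[0,0,0]],[1,[0,0,0],[0,0,0]],[1,[0,0,0],[0,0,0]],[1,[0,0,0],[0,0,0]]]'
```

```text
clock: 4.4
tool_pos: [0.5533, -0.1064, 0.1149]
eef_rot: [0.763, 0.647, 0.0, 0.0]
contact_force: [0.0, -1.0, -0.4]
opening: 0.566
finger_force: 0.0
clock: 4.9
tool_pos: [0.5533, -0.1064, 0.1149]
eef_rot: [0.763, 0.647, -0.0, 0.0]
contact_force: [0.1, 0.7, 0.8]
opening: 0.115
finger_force: 0.0
```

The fingers met nothing, so they really are passing above the catch. I'll take a picture with them shut.

Run:
```python
from h import *
import cv2
s=r.get_state();M=R.from_quat(s["eef_rot"]);p=s["tool_pos"];x0,y0,w,h,k=190,180,130,120,5
im=C["side"]["img"][y0:y0+h,x0:x0+w];im=(255*(im/255.)**.6).astype(np.uint8);im=cv2.resize(im,None,fx=k,fy=k,interpolation=cv2.INTER_CUBIC)
for z,c in[(0,(255,0,0)),(-.02,(0,255,0)),(-.04,(0,255,255))]:
    q=(proj("side",p+M.apply([0,0,z]))-[x0,y0])*k;cv2.circle(im,tuple(int(v) for v in q),3,c,-1)
cv2.imwrite("pics/c.png",im[:,:,::-1]);print(s["opening"])
```

```text
0.025299323711505055
```

View pics/c.png

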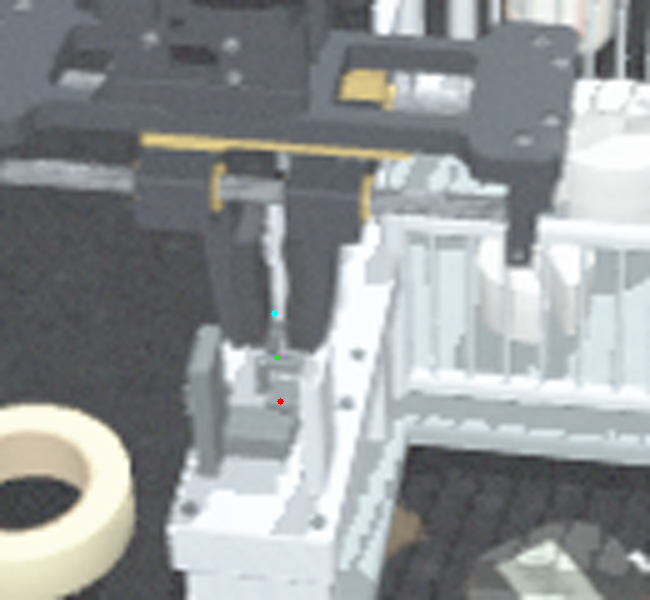

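The fingertips appear at about (235,340)/(312,345), midpoint (273,343). That is on the green mark's axis but ~27 mm higher than the state's TCP. I'll cross-check the y position using the top camera alone.

Run:
```python
from h import *
s=r.get_state();M=R.from_quat(s["eef_rot"])
o,_=ray("top",280,216);print("top cam",o,"side cam",ray("side",280,216)[0])
for z in(.2,.24,.28):
    for u in((360.8,279.2),(326.5,275.7)):print(z,M.inv().apply(onz("top",*u,z)-s["tool_pos"]).round(3))
    for u in((280+(655-447.2)/3.44,160+72/3.44),(280+(775-447.2)/3.44,160+90/3.44)):print("  far",M.inv().apply(onz("top",*u,z)-s["tool_pos"]).round(3))
print(s["moment"],s["contact_force"],s["opening"],s["clock"])
```

```text
top cam [0.47285574 0.05471587 1.31387462] side cam [ 0.59345742 -0.70333987  0.6961712 ]
0.2 [-0.048 -0.09  -0.085]
0.2 [ 0.023 -0.096 -0.085]
  far [ 0.027  0.101 -0.085]
  far [-0.046  0.104 -0.085]
0.24 [-0.041 -0.091 -0.125]
0.24 [ 0.027 -0.096 -0.125]
  far [ 0.032  0.094 -0.125]
  far [-0.039  0.096 -0.125]
0.28 [-0.034 -0.091 -0.165]
0.28 [ 0.031 -0.097 -0.165]
  far [ 0.036  0.086 -0.165]
  far [-0.032  0.089 -0.165]
[ 0.02376277 -0.08284864  0.03597247] [-0.01835731  0.79176334  0.37155169] 0.00618918548567948 5.1
```

```bash
python3 -m pendant '[[-1,[0,0,0],[0,0,0]],[-1,[0,0,0],[0,0,0]],[-1,[0,0,0],[0,0,0]],[-1,[0,0,0],[0,0,0]],[-1,[0,0,0],[0,0,0]],[-1,[0,0,0],[0,0,0]],[-1,[0,0,0],[0,0,0]],[-1,[0,0,0],[0,0,0]]]' 12; python3 -m pendant '[[-1,[0,0,0],[0,0,0]],[-1,[0,0,13],[0,0,0]],[-1,[0,0,13],[0,0,0]],[-1,[0,0,0],[0,0,0]]]'; python3 -m pendant '[[1,[0,0,0],[0,0,0]],[1,[0,0,0],[0,0,0]],[1,[0,0,0],[0,0,0]],[1,[0,0,0],[0,0,0]]]'
```

```text
clock: 6.1
tool_pos: [0.5533, -0.1064, 0.1149]
eef_rot: [0.763, 0.647, -0.0, 0.0]
contact_force: [-0.3, -0.5, 0.1]
opening: 0.895
finger_force: 0.0
clock: 6.6
tool_pos: [0.552, -0.1063, 0.0873]
eef_rot: [0.763, 0.647, -0.001, -0.001]
contact_force: [0.6, -0.5, -1.0]
opening: 0.999
finger_force: 0.0
clock: 7.1
tool_pos: [0.5515, -0.1062, 0.0889]
eef_rot: [0.763, 0.647, -0.001, -0.001]
contact_force: [-3.0, 0.5, 3.1]
opening: 0.573
finger_force: 2.1
```

```bash
python3 -m pendant '[[1,[0,0,0],[0,0,0]],[1,[0,0,0],[0,0,0]],[1,[0,0,0],[0,0,0]],[1,[0,0,0],[0,0,0]],[1,[0,0,0],[0,0,0]]]' 20
python3 - <<'E'
from h import *
import cv2
x0,y0,w,h,k=190,180,130,120,5
im=C["side"]["img"][y0:y0+h,x0:x0+w];im=(255*(im/255.)**.6).astype(np.uint8);im=cv2.resize(im,None,fx=k,fy=k,interpolation=cv2.INTER_CUBIC)
cv2.imwrite("pics/d.png",im[:,:,::-1])
E
```

```text
clock: 7.72
tool_pos: [0.5526, -0.1064, 0.0889]
eef_rot: [0.763, 0.647, -0.001, -0.0]
contact_force: [-5.3, 0.8, 5.5]
opening: 0.37
finger_force: 20.0
```

View pics/d.png

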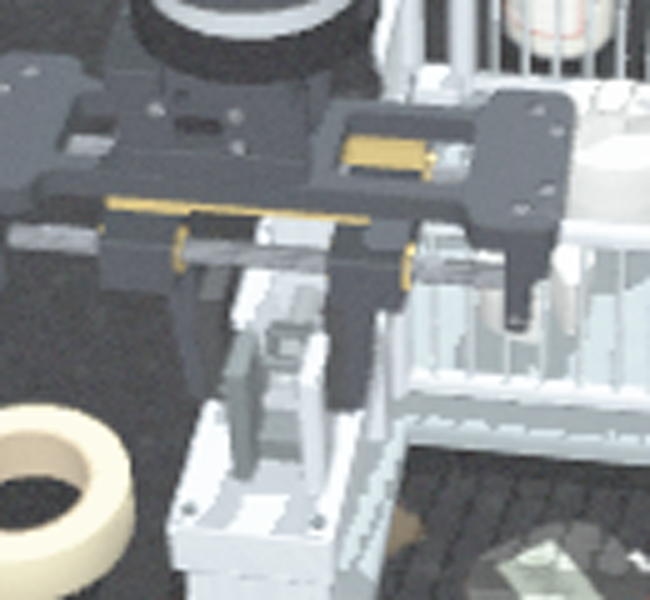

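Opening 0.37 (33 mm) at 20 N: the picture shows tab (240,400) pressed toward rest (312,400), so the safety catch is squeezed. The true tip is about 27 mm above the reported z; I'll carry that offset. Next is the bolt.

```bash
python3 -m pendant '[[-1,[0,0,0],[0,0,0]],[-1,[0,0,0],[0,0,0]],[-1,[0,0,0],[0,0,0]],[-1,[0,0,0],[0,0,0]],[-1,[0,0,-30],[0,0,0]],[-1,[0,0,-30],[0,0,0]],[-1,[0,0,-10],[0,0,-10]],[-1,[0,0,0],[0,0,-10]]]'
python3 -m pendant '[[-1,[0,0,0],[0,0,-10]],[-1,[0,0,0],[0,0,-10]],[-1,[0,0,0],[0,0,-10]],[-1,[0,0,0],[0,0,-10]],[-1,[0,0,0],[0,0,-10]],[-1,[0,0,0],[0,0,-10]],[-1,[0,0,0],[0,0,-10]],[-1,[0,0,0],[0,0,0]]]'
python3 go.py .5625 -.016 .091 80.7
```

```text
clock: 8.82
tool_pos: [0.5543, -0.1065, 0.1601]
eef_rot: [0.637, 0.771, 0.001, 0.001]
contact_force: [0.3, -0.8, -0.0]
opening: 1.001
finger_force: 0.0
clock: 9.82
tool_pos: [0.5533, -0.1066, 0.1587]
eef_rot: [0.083, 0.997, 0.0, -0.0]
contact_force: [-0.1, -0.5, -0.3]
opening: 0.997
finger_force: 0.0
shift [ 6.  90.7 67.9]
turn z -0.3 tilt [ 0.  0. -1.] q [ 0.58  0.78 -0.83  1.78  0.72  0.91  0.82] t 9.925 op 0.9995448091728188 F [0.1 0.3 1.4]
```

```bash
python3 -m pendant '[[-1,[2,30,0],[0,0,0]],[-1,[2,30,0],[0,0,0]],[-1,[2,31,0],[0,0,0]],[-1,[0,0,20],[0,0,0]],[-1,[0,0,20],[0,0,0]],[-1,[0,0,14],[0,0,0]],[-1,[0,0,14],[0,0,0]],[-1,[0,0,0],[0,0,0]]]' 12
python3 -m pendant '[[1,[0,0,0],[0,0,0]],[1,[0,0,0],[0,0,0]],[1,[0,0,0],[0,0,0]],[1,[0,0,0],[0,0,0]]]'
python3 -m pendant '[[1,[0,0,0],[0,0,0]],[1,[0,0,0],[0,0,0]],[1,[0,0,0],[0,0,0]],[1,[0,0,0],[0,0,0]]]' 20
```

```text
clock: 10.92
tool_pos: [0.5614, -0.0163, 0.0896]
eef_rot: [0.082, 0.997, -0.0, -0.001]
contact_force: [-0.0, 0.3, 0.2]
opening: 0.997
finger_force: 0.0
clock: 11.42
tool_pos: [0.5631, -0.0136, 0.0914]
eef_rot: [0.081, 0.997, 0.002, 0.001]
contact_force: [1.7, 3.8, -1.3]
opening: 0.571
finger_force: 2.1
clock: 11.92
tool_pos: [0.5628, -0.0145, 0.0914]
eef_rot: [0.082, 0.997, 0.001, 0.001]
contact_force: [0.1, 5.4, 2.8]
opening: 0.366
finger_force: 20.0
```

```bash
python3 -m pendant '[[-1,[0,0,0],[0,0,0]],[-1,[0,0,0],[0,0,0]],[-1,[0,0,0],[0,0,0]],[-1,[0,0,0],[0,0,0]],[-1,[0,0,-30],[0,0,0]],[-1,[0,0,-30],[0,0,0]],[-1,[0,0,-20],[0,0,10]],[-1,[0,0,0],[0,0,10]]]'
python3 -m pendant '[[-1,[0,0,0],[0,0,10]],[-1,[0,0,0],[0,0,10]],[-1,[0,0,0],[0,0,10]],[-1,[0,0,0],[0,0,10]],[-1,[0,0,0],[0,0,10]],[-1,[0,0,0],[0,0,10]],[-1,[0,0,0],[0,0,10]],[-1,[0,0,0],[0,0,0]]]'
python3 go.py .577 .081 .090 -9.3
```

```text
clock: 12.92
tool_pos: [0.5632, -0.0155, 0.1725]
eef_rot: [0.257, 0.966, 0.001, 0.001]
contact_force: [1.0, -0.3, 0.4]
opening: 1.001
finger_force: 0.0
clock: 13.92
tool_pos: [0.5621, -0.0156, 0.171]
eef_rot: [0.762, 0.648, -0.0, 0.0]
contact_force: [-0.2, -0.0, -0.3]
opening: 0.999
finger_force: 0.0
shift [97.8 -0.8 80.9]
turn z 0.1 tilt [-0. -0. -1.] q [ 0.18  0.67 -0.4   1.79  0.36  0.76 -0.56] t 14.025 op 0.9984427827238401 F [-0.7 -0.3  0. ]
```

```bash
python3 -m pendant '[[-1,[33,0,0],[0,0,0]],[-1,[33,0,0],[0,0,0]],[-1,[32,-1,0],[0,0,0]],[-1,[0,0,25],[0,0,0]],[-1,[0,0,25],[0,0,0]],[-1,[0,0,20],[0,0,0]],[-1,[0,0,10],[0,0,0]],[-1,[0,0,0],[0,0,0]]]'
python3 -m pendant '[[1,[0,0,0],[0,0,0]],[1,[0,0,0],[0,0,0]],[1,[0,0,0],[0,0,0]],[1,[0,0,0],[0,0,0]],[1,[0,0,0],[0,0,0]],[1,[0,0,0],[0,0,0]],[1,[0,0,0],[0,0,0]],[1,[0,0,0],[0,0,0]]]' 25
python3 - <<'E'
from h import *
import cv2
o=[]
for n,(x0,y0,w,h) in[("side",(190,120,100,130)),("top",(190,150,100,130))]:
    im=C[n]["img"][y0:y0+h,x0:x0+w];im=(255*(im/255.)**.6).astype(np.uint8);o.append(cv2.resize(im,None,fx=4,fy=4,interpolation=cv2.INTER_CUBIC))
cv2.imwrite("pics/e.png",np.hstack(o)[:,:,::-1])
E
```

```text
clock: 15.02
tool_pos: [0.5769, 0.0811, 0.0905]
eef_rot: [0.762, 0.647, -0.0, -0.0]
contact_force: [0.2, 0.0, -0.8]
opening: 1.003
finger_force: 0.0
clock: 16.02
tool_pos: [0.5775, 0.0812, 0.0909]
eef_rot: [0.763, 0.647, 0.0, 0.0]
contact_force: [0.6, 0.6, -0.6]
opening: 0.176
finger_force: 24.6
```

View pics/e.png

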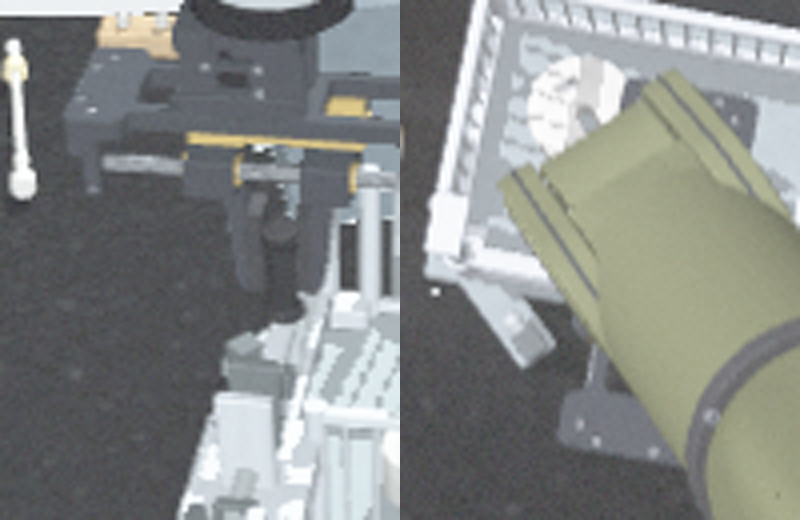

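Opening 0.176 (15.5 mm) at 25 N, and the picture shows the black handle (280,260) between the fingers. Next I swing along the 115 mm arc in 6° rows, turning with the gate.

```bash
python3 -m pendant '[[1,[0.6,-12,0],[0,0,6]],[1,[0.6,-12,0],[0,0,6]],[1,[0.6,-12,0],[0,0,6]],[1,[0.6,-12,0],[0,0,6]]]' 35
python3 go.py .4827 .2143 .0909 -99.3
```

```text
clock: 16.62
tool_pos: [0.5332, 0.099, 0.091]
eef_rot: [0.881, 0.473, 0.001, 0.0]
contact_force: [3.1, 1.1, -3.7]
opening: 0.176
finger_force: 34.4
shift [ 6.87e+01 -1.04e+02  1.00e-01]
turn z 66.0 tilt [-0.  0. -1.] q [-0.15  0.75 -0.2   1.92  0.28  0.5  -1.13] t 16.725 op 0.17311340916466494 F [ 1.6  0.5 -1.8]
```

```bash
python3 -m pendant '[[1,[0.6,-12,0],[0,0,6]],[1,[0.6,-12,0],[0,0,6]],[1,[0.6,-12,0],[0,0,6]],[1,[0.6,-12,0],[0,0,6]],[1,[0.6,-12,0],[0,0,6]],[1,[0.6,-12,0],[0,0,6]]]'
python3 go.py .4827 .2143 .0909 -99.3
```

```text
clock: 17.48
tool_pos: [0.4895, 0.1537, 0.0909]
eef_rot: [0.984, 0.178, 0.001, 0.0]
contact_force: [2.2, -0.8, -2.8]
opening: 0.172
finger_force: 34.5
shift [ 15.1 -57.5   0.1]
turn z 30.1 tilt [ 0.001  0.001 -1.   ] q [-0.39  0.72 -0.01  2.01  0.02  0.41 -1.63] t 17.575 op 0.1723317070475977 F [ 3.  -0.8 -1.9]
```

```bash
python3 -m pendant '[[1,[0.6,-12,0],[0,0,6]],[1,[0.6,-12,0],[0,0,6]],[1,[0.6,-12,0],[0,0,6]],[1,[0.6,-12,0],[0,0,6]],[1,[0.6,-12,0],[0,0,6]],[1,[0,0,0],[0,0,0]],[1,[0,0,0],[0,0,0]]]'
python3 go.py .4827 .2143 .0909 -99.3
python3 - <<'E'
from h import *
import cv2
o=[]
for n,(x0,y0,w,h) in[("side",(170,110,180,200)),("top",(170,140,190,200))]:
    im=C[n]["img"][y0:y0+h,x0:x0+w];im=(255*(im/255.)**.6).astype(np.uint8);o.append(cv2.resize(im,(395,600 if 0 else 430),interpolation=cv2.INTER_CUBIC))
cv2.imwrite("pics/f.png",np.hstack(o)[:,:,::-1])
E
```

```text
clock: 18.45
tool_pos: [0.483, 0.2117, 0.0909]
eef_rot: [0.997, -0.081, 0.0, 0.0]
contact_force: [1.5, -1.3, -1.2]
opening: 0.175
finger_force: 34.4
shift [-0.6 -2.6  0. ]
turn z -0.1 tilt [ 0.    -0.001 -1.   ] q [-0.58  0.74  0.13  1.97 -0.21  0.44 -2.03] t 18.55 op 0.1714214245190915 F [ 2.3 -1.2 -0.8]
```

View pics/f.png

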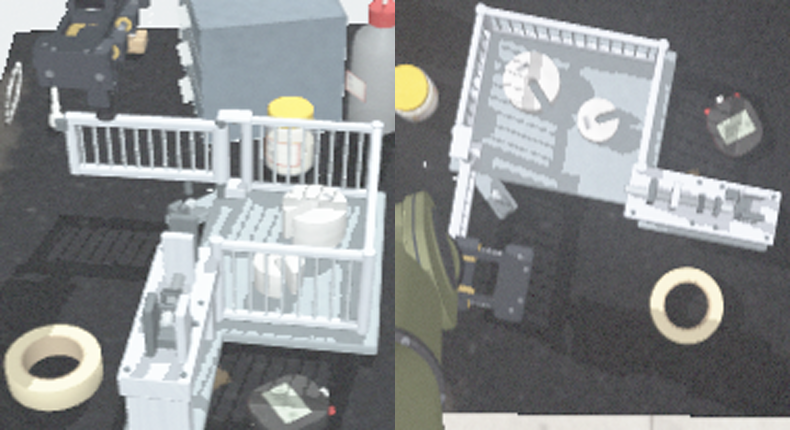

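Picture: the gate stands open at (70–215,120–175) in the side panel, still gripped. Safety tab (152,320) is close to its rest (183,325), and the weights, tape and timer haven't moved. The gate is at about 88.7°, so I'll nudge it 2.5 mm to square.

```bash
python3 -m pendant '[[1,[0,-2.5,0],[0,0,0]],[1,[0,0,0],[0,0,0]],[1,[0,0,0],[0,0,0]],[1,[0,0,0],[0,0,0]]]' && python3 -c "
from plant import r
print(r.finish_job())"
```

```text
clock: 19.15
tool_pos: [0.4835, 0.2155, 0.0909]
eef_rot: [0.997, -0.082, 0.001, -0.0]
contact_force: [4.8, -1.4, -3.2]
opening: 0.172
finger_force: 34.5
the job is handed in; nothing more can be done
None
```

I squeezed the safety catch, then the bolt catch, swung the gate to about 90° from shut, and handed the job in at 19 s, still holding it by the handle; no verdict came back.

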